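# Pack the spacer row against the drilling jig's stop and bolt it in

## Robot

A 7-joint arm with a two-finger parallel gripper is mounted at the origin on the work surface. World frame = base frame: x ahead of the robot, y to its left, z up, the work surface at z = 0. Lengths are in m, angles in rad, forces in N, time in s.
With the tool pointing down it reaches from about 0.4 to 0.925 m from the base axis. Payload 5.6 kg.
Tool frame: the origin (TCP) lies between the finger pads; the fingertips stand r.tip_reach ahead of it and the grasp point (between the pads) lies 5 mm behind it (r.tip_reach is the distance from the TCP to the fingertips, in m); z points along the fingers, y is the line along which they close (so a half turn about z gives the same grasp; the last joint's range is limited). The gripper opens to 85 mm and grips with 20 to 120 N. Pads are 22 mm wide; open, the fingers measure 114 mm over their backs; the gripper's body (76 mm by 85 mm) begins 54 mm behind the grasp point. The pads swing forward as they close: fully open they stand 13 mm farther back than shut.
Start: joints at [-0.043, 0.468, -0.012, 1.603, 0.006, 1.071, -0.056], TCP at [0.65, -0, 0.208] pointing down, gripper open.
Joint ranges: [-2.53, 2.53], [-0.31, 2.02], [-1.57, 1.55], [0.28, 2.44], [-1.29, 4.43], [0.15, 1.84], [-2.92, 2.92]. Speed limits (rad/s): [2.57, 2.57, 3.14, 3.14, 3.14, 3.14, 3.14].

## Interface

Orientations are given as a rotation vector (axis times angle).
In Python, from plant import r gives the robot as it stands.
- The arm moves only by the shell command python3 -m inch 'ROWS' [OPENING]. ROWS is JSON, a list that holds one entry, the list of rows, each a list of 6 numbers: the shift along the world's x, y, z scaled (see below), then the turn, a rotation vector about the world's x, y, z scaled (see below). In form: [[[tx, ty, tz, ax, ay, az], ...]]. A call has 1 to 20 rows; each row shifts and turns the commanded pose from where the row before left it; what a row does not reach is not made up. The controller multiplies each number of a shift by 25 cm and each number of a turn by 60 degrees. A row lasts 1/8 s, in which the tool goes at most 62.5 mm and 10.7 degrees, less where a joint would pass 70% of its speed; a pose out of reach is approached as far as the arm can. A call with a number of a shift or a turn outside -1 to 1 is refused whole. A call with a gripper value outside its range is refused whole. OPENING is the gripper's target within -1 to 1 (shut at 1, half-way at 0, fully open at -1), set as the call begins (- or left out, the last holds). The fingers move at their own pace and stop on an object; the grip force is fixed at half the most. Time passes only in rows, so rows that do not move let the fingers close. It gives the time, the measured TCP pose, the force, the opening and the grip force at its end, in the units of the state.
- r.sense(): the state, without advancing time (a new reading comes with each control period).
- r.read_camera(name): name is "scene" or "side" or "wrist"; returns a dict with "img" (384x512x3 uint8, red, green, blue), "K" (3x3 intrinsics, pixels), "world_to_cam" (4x4, takes a point from world to camera coordinates); the wrist camera has in their place "hand_eye" (4x4, takes a point from camera to tool coordinates, whose origin is the TCP and whose axes are the flange's). Camera axes: x right, y down, z forward; pixel columns grow to the right and rows downward; lengths in m; the calibration is good to about 2 mm. The wrist camera is an equidistant fisheye: a pixel r from the principal point sees the ray r / f radians off the axis. A picture is of the moment at which its call begins: read the wrist's pose just before it. There is no depth.
- r.close_job(): hands the job in; it is judged then, once.
The state is a dict: "time": time; "joints": joint angles; "joint_vel": joint speeds; "tau": joint torques, N m; "ee_pos": TCP position; "orientation": TCP orientation; "force": force on the tool from outside, world axes, zero at the start; "torque": the same for the moment, N m; "grip_width": finger opening in m; "grip_force": force on a finger pad.
Only numpy, scipy, OpenCV 4.12 (cv2) and the standard library are available. Lean on these libraries where they do the work, as an engineer would, in place of code of your own. Each camera call takes 0.05 s, during which the arm holds its last target. There are 200 camera calls.

## Task

Get the drilling jig ready: push the row of four brass spacers along the blue rail, keeping them together as one train, until they are packed fully against the dark end stop. Then push the red knob of the bolt fully in, so that the bolt slides across behind the last spacer and locks the row. Push only, never lift a spacer, leave the spare spacer and the other things on the bench where they are, and finish clear of everything.

Things in the scene. Friction and masses are not known exactly. Their poses are not given: they have to be found in the camera images.
- rail: jig fixed to the bench: blue base 70 mm wide (x) x 260 long (y) x 10 thick with an open channel along its full length. Origin: centre of underside; +y runs along the channel to the end stop, the bolt is on the -x side. Channel floor at z 10 mm, 36.4 mm wide, centred on x = 0, between fences 6 mm thick with tops at z 20 (spacers stand 24 mm proud). The end at y = -130 mm is open.
- stop_face (a point): centre of the foot of the dark steel end stop's face, on the channel floor, at rail-local x 0, y +110, z 10 mm. The stop is 60 mm wide, 20 mm thick, top at z 46 mm. Train home: spacer centres 14, 42, 70 and 98 mm before this face (rail y 96, 68, 40, 12 mm), rear face of the last at rail y -2 mm.
- guide (a point): top centre of the bolt's guide: two steel cheeks on a foot of the base, on the rail's -x side; together 64 mm along x, 26 mm along y, tops at z 30 mm; at rail-local x -57, y -10 mm
- spacer1: the front spacer of the row, nearest the end stop: brass spacer block, 34 mm across the rail x 28 mm along it x 34 mm high, about 0.2 kg, with a black bore mark on top; origin at the centre of its underside, z up, y along the rail
- spacer2: the second spacer: brass spacer block, 34 mm across the rail x 28 mm along it x 34 mm high, about 0.2 kg, with a black bore mark on top; origin at the centre of its underside, z up, y along the rail
- spacer3: the third spacer: brass spacer block, 34 mm across the rail x 28 mm along it x 34 mm high, about 0.2 kg, with a black bore mark on top; origin at the centre of its underside, z up, y along the rail
- spacer4: the last (rear) spacer, farthest from the end stop, the one to push on: brass spacer block, 34 mm across the rail x 28 mm along it x 34 mm high, about 0.2 kg, with a black bore mark on top; origin at the centre of its underside, z up, y along the rail
- bolt (a joint): travel (m) of the steel bolt, a bar 10 x 10 mm, z 22 to 32 mm, sliding across above the fences in the rail's +x direction at rail y -10 mm. 0 to 0.004: drawn back, channel free; 0.034: fully in, tip 8 mm past the channel's centre line and 3 mm behind the packed row. About 2 N of friction, stays where left; a spacer in its way blocks it.
- bolt_knob (a point): centre of the top of the bolt's upright red knob, a cylinder 14 mm in diameter, 32 mm high (32 to 64 mm above the bench), at rail-local x = -70 mm + bolt travel, y = -10 mm. Pushed on its -x side, in the rail's +x direction.
- spare_spacer: a spare brass spacer standing on the bench beyond the rail, not part of the row, same size; origin at the centre of its underside; leave alone
- oil_bottle: small yellow oil bottle with a red cap, 36 mm diameter, 90 mm high, standing on the bench on the rail's +x side; origin at the centre of its underside; leave alone
- wire_spool: copper wire spool standing on the bench on the rail's +x side, 42 mm diameter, 38 mm high; origin at the centre of its underside; leave alone
- wrench: steel wrench 130 mm long lying on the bench on the rail's -x side near the stop end; its length along its x axis; leave alone
Mind the look-alikes: they are no part of the job. Leave any green or purple look-alike of the spacer4 alone.

How it is judged:
On the way, in this order (a step that is already met when the one before it is completed fails the run):
1. the four spacers are packed against the end stop, the bolt still drawn back (y of spacer1 in the frame of rail above 0.093 m and y of spacer2 in the frame of rail above 0.065 m and y of spacer3 in the frame of rail above 0.037 m and y of spacer4 in the frame of rail above 0.009 m and z of each of spacer1, spacer2, spacer3, spacer4 in the frame of rail below 0.0125 m and angle between each of spacer1, spacer2, spacer3, spacer4's own z axis and vertical below 0.08 rad and x of spacer1 in the frame of rail between -0.004 and 0.004 m and x of spacer2 in the frame of rail between -0.004 and 0.004 m and x of spacer3 in the frame of rail between -0.004 and 0.004 m and x of spacer4 in the frame of rail between -0.004 and 0.004 m and value of joint bolt below 0.01 m), for 0.2 s.
2. the bolt is pushed in behind the last spacer (y of spacer1 in the frame of rail above 0.093 m and y of spacer2 in the frame of rail above 0.065 m and y of spacer3 in the frame of rail above 0.037 m and y of spacer4 in the frame of rail above 0.009 m and value of joint bolt above 0.029 m), for 0.2 s.
At the end, for the whole second after the job is handed in: all four spacers stand flat in the channel, each within 3 mm of its packed place against the end stop, at rest, and the bolt is in to within 5 mm of its full 34 mm travel (all of step 2 and z of each of spacer1, spacer2, spacer3, spacer4 in the frame of rail below 0.0125 m and angle between each of spacer1, spacer2, spacer3, spacer4's own z axis and vertical below 0.08 rad and x of spacer1 in the frame of rail between -0.004 and 0.004 m and x of spacer2 in the frame of rail between -0.004 and 0.004 m and x of spacer3 in the frame of rail between -0.004 and 0.004 m and x of spacer4 in the frame of rail between -0.004 and 0.004 m and linear speed of each of spacer1, spacer2, spacer3, spacer4 below 0.01 m/s); the robot touches nothing.
It fails at once if a spacer of the row is lifted (6 mm) or tipped (z of any of spacer1, spacer2, spacer3, spacer4 in the frame of rail above 0.016 m or angle between any of spacer1, spacer2, spacer3, spacer4's own z axis and vertical above 0.3 rad).
It fails at once if the train comes apart (a gap of more than 10 mm between neighbours) (distance between spacer1 and spacer2 above 0.038 m or distance between spacer2 and spacer3 above 0.038 m or distance between spacer3 and spacer4 above 0.038 m).
It fails at once if a bystander (spare spacer, oil bottle, wire spool or wrench) is moved 15 mm or tipped (distance of any of spare_spacer, oil_bottle, wire_spool, wrench from where it was at the start of the episode above 0.015 m or angle between any of spare_spacer, oil_bottle, wire_spool, wrench's own z axis and vertical above 0.3 rad).
It also fails if it takes over 45 s, if anything falls off the work surface, if the arm or the gripper's body presses on something with over 40 N, if the wrist force passes 120 N, or if a joint passes its speed limit or range.

## Working session

There is one attempt and no reset: what is moved stays moved. The work goes in short steps, Python scripts to look and compute and a shell command to move; the robot and the scene stay as the last step left them, time stands still between calls to the robot, and variables do not carry over. Pictures are saved under pics/ and viewed, at most 10 in all, crops included, and the job is handed in when it is done.

```bash
ls; mkdir -p pics; python3 - <<'E'
from plant import r
import cv2,numpy as np
print(r.tip_reach)
for n in("scene","side"):
    c=r.read_camera(n);cv2.imwrite(f"pics/{n}0.png",c["img"][:,:,::-1]);print(n,c["K"].round(1).tolist(),c["world_to_cam"].round(4).tolist())
print(r.sense())
E
```

```text
pics
0.014
scene [[375.2, 0.0, 253.2], [0.0, 375.2, 194.2], [0.0, 0.0, 1.0]] [[-0.369, 0.9293, -0.0138, 0.1941], [0.8132, 0.3156, -0.489, -0.4587], [-0.4501, -0.1917, -0.8721, 0.9864], [0.0, 0.0, 0.0, 1.0]]
side [[371.1, 0.0, 252.7], [0.0, 371.1, 182.1], [0.0, 0.0, 1.0]] [[-0.8787, -0.4773, 0.0083, 0.5012], [-0.3668, 0.6639, -0.6517, 0.2393], [0.3055, -0.5757, -0.7584, 0.5626], [0.0, 0.0, 0.0, 1.0]]
{'time': 0.1, 'joints': array([-0.04300995,  0.46830742, -0.0115846 ,  1.60354149,  0.00600943,
        1.07138004, -0.05632862]), 'joint_vel': array([-0.00060064, -0.00319612,  0.0002435 , -0.00141796, -0.00025442,
        0.00109745,  0.00162462]), 'tau': array([ 1.06754396e-03, -5.33521950e+01,  2.19214533e-02, -2.51963443e+01,
        1.15740488e-02,  4.25570266e-03,  1.47225879e-06]), 'ee_pos': array([ 6.49462541e-01, -7.61115115e-05,  2.07617596e-01]), 'orientation': array([-2.22081386e+00, -2.22060330e+00,  1.91961594e-03]), 'force': array([0.15420072, 1.10683954, 0.62971702]), 'torque': array([-0.01832222,  0.02392188,  0.01581343]), 'grip_force': 0.0, 'grip_width': 0.0849591576496631}
```

View pics/scene0.png

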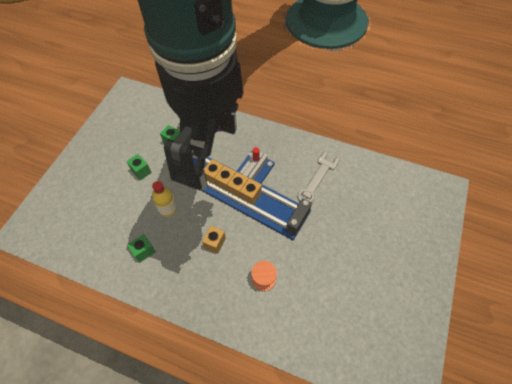

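View pics/side0.png

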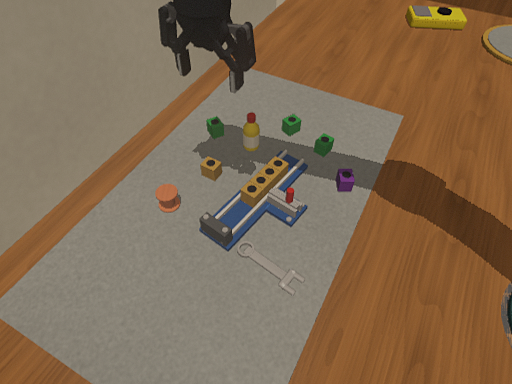

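The side view shows the whole row: bores near (278,163) to (252,188), knob at (290,190) and stop at (216,225). In the scene view the bores run from (213,168) to (251,188), knob at (256,152) and stop at (299,214).

```bash
cat > h.py <<'E'
import cv2,numpy as np
from plant import r
def ray(c,p,z):
    W=c["world_to_cam"];R=W[:3,:3];o=-R.T@W[:3,3]
    d=R.T@np.linalg.inv(c["K"])@[p[0],p[1],1]
    return o+d*(z-o[2])/d[2]
def blobs(m,lo,hi):
    n,_,s,ct=cv2.connectedComponentsWithStats(m.astype(np.uint8),connectivity=4)
    return [(s[i],ct[i]) for i in range(1,n) if lo<=s[i,4]<=hi]
def crop(c,x0,y0,x1,y1,k,name):
    cv2.imwrite(name,cv2.resize(c["img"][y0:y1,x0:x1,::-1],None,fx=k,fy=k,interpolation=cv2.INTER_CUBIC))
E
python3 - <<'E'
from h import *
for n,b in(("scene",(195,140,320,245)),("side",(190,140,320,255))):
    c=r.read_camera(n);x0,y0,x1,y1=b
    I=c["img"].astype(int);M=np.zeros(I.shape[:2],bool);M[y0:y1,x0:x1]=1
    hsv=cv2.cvtColor(c["img"],cv2.COLOR_RGB2HSV)
    crop(c,*b,5,f"pics/{n}1.png")
    print(n,'black')
    for s,ct in blobs(M&(I.max(2)<60),6,200): print(s[4],ct.round(1),ray(c,ct,.044).round(4))
    print('red')
    for s,ct in blobs(M&(hsv[...,1]>150)&((hsv[...,0]<6)|(hsv[...,0]>174))&(I[...,0]>90),6,400): print(s,ct.round(1),ray(c,ct,.048).round(4))
E
```

```text
scene black
31 [212.3 167.4] [ 0.5557 -0.0712  0.044 ]
29 [224.6 173.9] [ 0.5605 -0.0434  0.044 ]
34 [237.3 180.5] [ 0.5654 -0.0155  0.044 ]
35 [250.1 187.3] [0.5704 0.0121 0.044 ]
106 [294.4 227.2] [0.6168 0.1133 0.044 ]
42 [212.8 235.7] [ 0.6827 -0.0117  0.044 ]
red
[253 148   6  13  69] [255.7 153.9] [ 0.4995 -0.0047  0.048 ]
side black
31 [210.5 162.4] [ 0.6695 -0.0063  0.044 ]
33 [277.6 162.8] [ 0.5523 -0.0698  0.044 ]
34 [269.3 171. ] [ 0.5568 -0.0423  0.044 ]
37 [260.4 179.5] [ 0.5618 -0.0145  0.044 ]
42 [251.4 188.4] [0.5663 0.0134 0.044 ]
21 [230.2 234.5] [0.549  0.1197 0.044 ]
red
[286 188   8  15  97] [289.4 194.7] [ 0.4964 -0.0042  0.048 ]
```

View pics/side1.png

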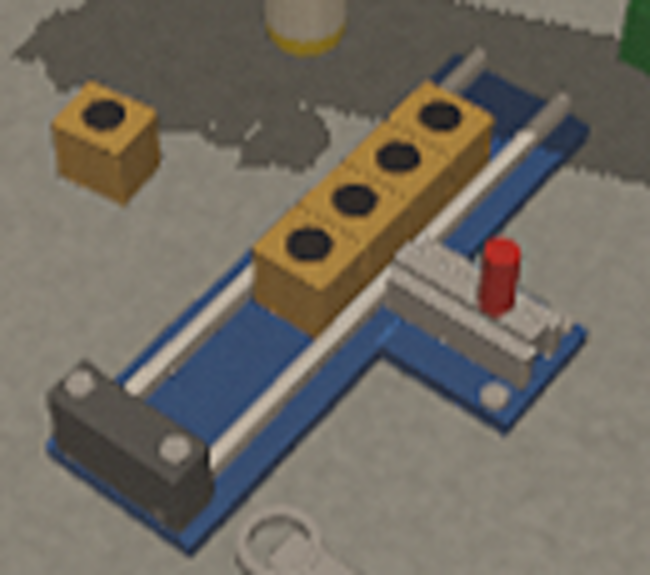

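View pics/scene1.png

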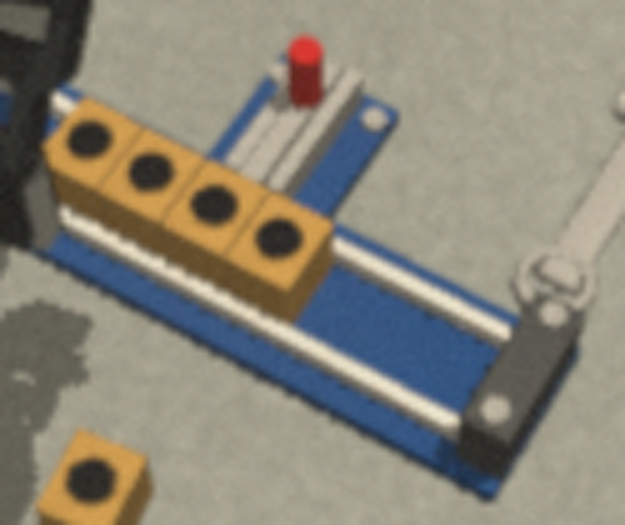

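The crops show four touching spacers, the knob drawn back, and a clear channel to the stop. Next I'll measure the rail frame, its neighbours and the stop.

```bash
python3 - <<'E'
from h import *
cs={n:r.read_camera(n) for n in("scene","side")}
sc,si=cs["scene"],cs["side"]
u=np.array([.0144,.0833]);u/=np.hypot(*u);v=np.array([u[1],-u[0]])
s4=np.array([.554,-.0705]);o=s4+u*.0655
def rep(t,pts):
    q=np.mean([ray(c,p,z)[:2] for c,p,z in pts],0)
    print(t,[ray(c,p,z)[:2].round(4).tolist() for c,p,z in pts],'rail xy',((q-o)@v).round(4),((q-o)@u).round(4))
print('yaw',np.degrees(np.arctan2(u[0],u[1])),'origin',o)
rep('screwA',[(si,(205.4,216.4),.046),(sc,(294,221.8),.046)])
rep('screwB',[(si,(225,229.6),.046),(sc,(305.7,202.8),.046)])
rep('stopfoot',[(si,(190+128/5,140+388/5),.020)])
rep('knobtop',[(si,(190+502/5,140+246/5),.064),(sc,(195+306/5,140+50/5),.064)])
rep('bottlecap',[(si,(251,115),.09),(sc,(157.5,184),.09)])
rep('green1',[(si,(291,120),.034)]);rep('green2',[(si,(324,139),.034)]);rep('green3',[(si,(215,121),.034)]);rep('purple',[(si,(346,175),.034)])
rep('spare',[(si,(210.5,162.4),.034),(sc,(212.8,235.7),.034)])
E
python3 -m inch '[[[0,0,0,0,0,0],[0,0,0,0,0,0],[0,0,0,0,0,0],[0,0,0,0,0,0],[0,0,0,0,0,0],[0,0,0,0,0,0],[0,0,0,0,0,0],[0,0,0,0,0,0]]]' 1; python3 -c "from plant import r;print(r.tip_reach)"
```

```text
yaw 9.80774182030945 origin [ 0.56515744 -0.00595729]
screwA [[0.6054, 0.1096], [0.6082, 0.1095]] rail xy 0.0214 0.1209
screwB [[0.5611, 0.1166], [0.5653, 0.117]] rail xy -0.0229 0.1206
stopfoot [[0.5998, 0.0885]] rail xy 0.018 0.0989
knobtop [[0.496, -0.0043], [0.5015, -0.0027]] rail xy -0.0658 -0.0089
bottlecap [[0.6428, -0.1246], [0.6461, -0.1271]] rail xy 0.0986 -0.1046
green1 [[0.5881, -0.2138]] rail xy 0.058 -0.2009
green2 [[0.4995, -0.1909]] rail xy -0.0332 -0.1935
green3 [[0.7363, -0.1274]] rail xy 0.1894 -0.0905
purple [[0.4233, -0.1143]] rail xy -0.1213 -0.131
spare [[0.6754, -0.014], [0.6791, -0.0145]] rail xy 0.1119 0.0109
time: 1.3
ee_pos: [0.65, -0.0, 0.2085]
orientation: [2.221, 2.221, -0.0]
force: [0.4, -0.2, -0.3]
grip_width: -0.0001
grip_force: 0.0
0.014
```

```bash
python3 -m inch '[[[-0.103,-0.112,0,0,0,-0.082],[-0.103,-0.112,0,0,0,-0.081],[-0.103,-0.112,0,0,0,0],[-0.104,-0.113,0,0,0,0],[0,0,-0.11,0,0,0],[0,0,-0.11,0,0,0],[0,0,-0.11,0,0,0],[0,0,-0.11,0,0,0],[0,0,-0.11,0,0,0],[0,0,-0.1,0,0,0],[0,0,0,0,0,0],[0,0,0,0,0,0]]]'; python3 -c "
from h import *
crop(r.read_camera('side'),220,90,350,220,5,'pics/side2.png')"
```

```text
time: 2.8
ee_pos: [0.5475, -0.1124, 0.0468]
orientation: [2.402, 2.023, 0.001]
force: [-0.1, -0.4, -0.2]
grip_width: 0.0002
grip_force: 0.0
```

View pics/side2.png

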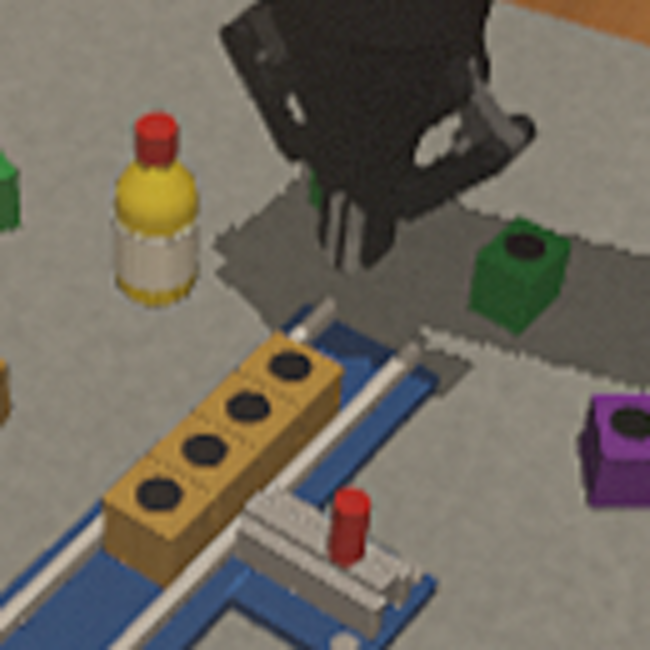

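The fingertips appear near full-image (290,144), which is higher than the TCP reading implies. I'll check this with the scene view and a projection.

```bash
python3 - <<'E'
from h import *
c=r.read_camera('scene');d=r.read_camera('side')
p=r.sense()['ee_pos']
def pr(c,q):
    q=c["world_to_cam"]@[*q,1];x=c["K"]@q[:3];return (x[:2]/x[2]).round(1)
for z in (.033,.05,.07): print(z,pr(c,[p[0]+.002,p[1]+.011,z]),pr(d,[p[0]+.002,p[1]+.011,z]))
a=cv2.resize(c["img"][110:210,130:260,::-1],None,fx=4,fy=4,interpolation=cv2.INTER_CUBIC)
b=cv2.resize(d["img"][90:190,250:320,::-1],None,fx=4,fy=4,interpolation=cv2.INTER_CUBIC)
o=np.hstack([a,b]);o=np.clip(255*(o/255.)**.5,0,255).astype(np.uint8);cv2.imwrite('pics/both3.png',o)
E
```

```text
0.033 [200.  163.4] [285.1 157.2]
0.05 [198.8 158.4] [285.8 151.3]
0.07 [197.3 152.3] [286.5 144.1]
```

View pics/both3.png

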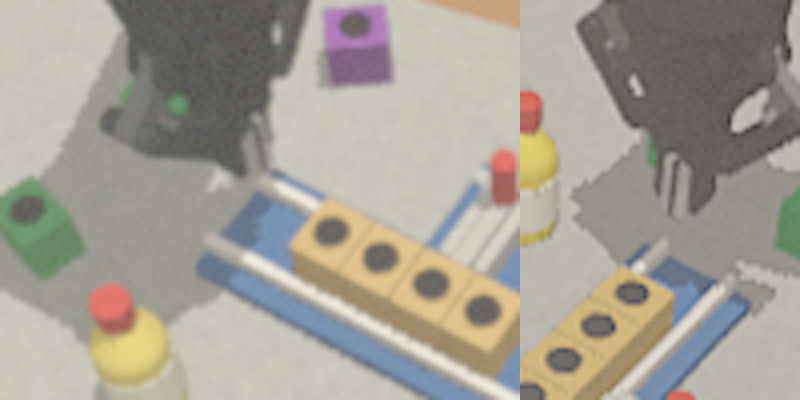

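```bash
cat > tip.py <<'E'
from h import *
d=r.read_camera('side');I=d["img"].max(2)
m=np.zeros(I.shape,bool);m[100:162,276:306]=I[100:162,276:306]<50
b=max(blobs(m,5,9999),key=lambda t:t[0][4])[0];row=b[1]+b[3]-1
print('lowest',row,np.where(m[row])[0], [int(m[k].sum()) for k in range(row-6,row+1)], r.sense()['force'].round(1))
E
python3 tip.py; python3 -m inch '[[[0,0,-0.016,0,0,0],[0,0,-0.016,0,0,0],[0,0,-0.016,0,0,0],[0,0,0,0,0,0]]]'; python3 tip.py
```

```text
lowest 142 [287 292 293 294] [8, 8, 7, 6, 5, 5, 4] [-0.5  0.8  0.1]
time: 3.5
ee_pos: [0.5464, -0.1122, 0.0335]
orientation: [-2.402, -2.023, 0.001]
force: [-0.3, 0.2, 0.6]
grip_width: -0.0
grip_force: 0.0
lowest 147 [287 292 293 294] [8, 8, 8, 7, 6, 4, 4] [ 0.2  0.2 -0.1]
```

```bash
python3 -m inch '[[[0,0,-0.016,0,0,0],[0,0,-0.016,0,0,0],[0,0,0,0,0,0]]]'; python3 tip.py;  python3 - <<'E'
from h import *
c=r.read_camera('scene');d=r.read_camera('side')
a=cv2.resize(c["img"][110:210,160:260,::-1],None,fx=5,fy=5,interpolation=cv2.INTER_CUBIC)
b=cv2.resize(d["img"][90:190,260:320,::-1],None,fx=5,fy=5,interpolation=cv2.INTER_CUBIC)
o=np.hstack([a,b]);o=np.clip(255*(o/255.)**.45,0,255).astype(np.uint8);cv2.imwrite('pics/both4.png',o)
E
```

```text
time: 3.92
ee_pos: [0.5464, -0.1122, 0.0255]
orientation: [-2.402, -2.024, 0.001]
force: [0.3, 0.5, 0.0]
grip_width: 0.0002
grip_force: 0.0
lowest 150 [287 292 293] [8, 7, 8, 6, 5, 4, 3] [-0.1 -0.2 -0.8]
```

View pics/both4.png

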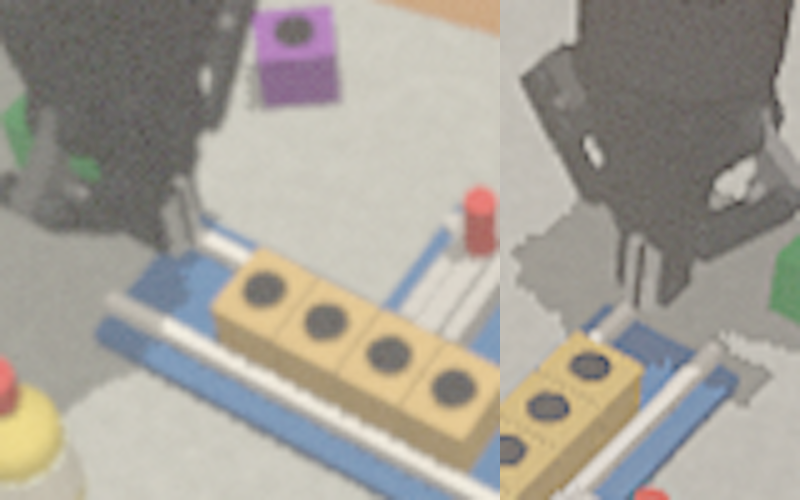

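Both views put the tips at about z 0.048, roughly 38 mm higher than nominal. I'll keep descending in small steps and watch the force.

```bash
python3 -m inch '[[[0,0,-0.008,0,0,0],[0,0,-0.008,0,0,0],[0,0,0,0,0,0]]]'; python3 -m inch '[[[0,0,-0.008,0,0,0],[0,0,-0.008,0,0,0],[0,0,0,0,0,0]]]'; python3 tip.py
```

```text
time: 4.45
ee_pos: [0.5466, -0.1123, 0.0218]
orientation: [-2.403, -2.024, 0.0]
force: [0.1, -0.3, -1.6]
grip_width: -0.0002
grip_force: 0.0
time: 4.82
ee_pos: [0.5466, -0.1123, 0.0178]
orientation: [-2.403, -2.024, 0.0]
force: [-0.4, -0.1, 0.7]
grip_width: 0.0002
grip_force: 0.0
lowest 153 [292 293] [9, 8, 6, 6, 5, 4, 2] [ 1.5 -0.4 -0.4]
```

```bash
python3 -m inch '[[[0,0,-0.015,0,0,0],[0,0,-0.015,0,0,0],[0,0,-0.015,0,0,0],[0,0,-0.015,0,0,0],[0,0,0,0,0,0]]]'; python3 -m inch '[[[0.0027,0.0158,0,0,0,0],[0.0027,0.0158,0,0,0,0],[0.0027,0.0158,0,0,0,0],[0.0027,0.0158,0,0,0,0],[0.0027,0.0158,0,0,0,0],[0.0027,0.0158,0,0,0,0]]]'
cat > bores.py <<'E'
from h import *
o=np.array([.5652,-.0060]);u=np.array([.1704,.9854]);v=np.array([u[1],-u[0]])
for n,b in(("side",(190,140,300,240)),("scene",(195,150,310,225))):
    c=r.read_camera(n);x0,y0,x1,y1=b
    I=c["img"].max(2);M=np.zeros(I.shape,bool);M[y0:y1,x0:x1]=1
    for s,ct in blobs(M&(I<60),12,60):
        q=ray(c,ct,.044)[:2]-o
        if abs(q@v)<.03: print(n,s[4],'rail',(q@v).round(4),(q@u).round(4))
s=r.sense();q=s['ee_pos'][:2]-o;print('tool rail',q@v,q@u,s['force'].round(1))
E
python3 bores.py;python3 tip.py
```

```text
time: 5.5
ee_pos: [0.5465, -0.1122, 0.0026]
orientation: [-2.402, -2.024, 0.001]
force: [0.3, -0.1, -0.4]
grip_width: -0.0002
grip_force: 0.0
time: 6.25
ee_pos: [0.5505, -0.0906, 0.0031]
orientation: [2.403, 2.021, -0.003]
force: [-1.1, -5.5, 0.5]
grip_width: -0.0002
grip_force: 2.8
side 32 rail -0.0017 -0.061
side 33 rail -0.0021 -0.0337
side 38 rail -0.0019 -0.0055
side 40 rail -0.0022 0.0227
scene 34 rail 0.0016 -0.0604
scene 33 rail 0.002 -0.0324
scene 33 rail 0.0016 -0.0048
scene 37 rail 0.0019 0.0233
scene 31 rail 0.0044 0.132
tool rail 2.0852604709191884e-06 -0.085140023182346 [-0.9 -3.7  1.6]
lowest 161 [285 286 287 288 289] [14, 14, 10, 7, 7, 6, 5] [-1.2 -5.3  1.2]
```

Contact made and the train is moving together with about 5 N of push force.

```bash
python3 -m inch '[[[0.0027,0.0158,0,0,0,0],[0.0027,0.0158,0,0,0,0],[0.0027,0.0158,0,0,0,0],[0.0027,0.0158,0,0,0,0],[0.0027,0.0158,0,0,0,0],[0.0027,0.0158,0,0,0,0],[0.0027,0.0158,0,0,0,0],[0.0027,0.0158,0,0,0,0],[0.0027,0.0158,0,0,0,0],[0.0027,0.0158,0,0,0,0],[0.0027,0.0158,0,0,0,0],[0.0027,0.0158,0,0,0,0],[0.0027,0.0158,0,0,0,0],[0.0027,0.0158,0,0,0,0],[0.0027,0.0158,0,0,0,0],[0.0027,0.0158,0,0,0,0]]]';python3 bores.py
```

```text
time: 8.4
ee_pos: [0.5613, -0.0271, 0.0031]
orientation: [2.404, 2.021, -0.002]
force: [-2.1, -5.3, 2.0]
grip_width: -0.0003
grip_force: 3.1
side 18 rail -0.0243 -0.0934
side 37 rail -0.002 0.003
side 40 rail -0.0023 0.0312
side 44 rail -0.0021 0.0592
side 48 rail -0.0024 0.0871
scene 33 rail 0.0254 -0.0629
scene 36 rail 0.0019 0.0035
scene 36 rail 0.0018 0.032
scene 39 rail 0.0019 0.0597
scene 38 rail 0.002 0.0878
scene 29 rail 0.0042 0.132
tool rail -0.00021040220929622 -0.02054809749864392 [-1.4 -4.8  0.5]
```

About 8.5 mm to go, so I'll finish slowly until the force rises.

```bash
python3 -m inch '[[[0.0014,0.0079,0,0,0,0],[0.0014,0.0079,0,0,0,0],[0.0014,0.0079,0,0,0,0],[0.0014,0.0079,0,0,0,0],[0,0,0,0,0,0]]]'; python3 -m inch '[[[0.0007,0.004,0,0,0,0],[0.0007,0.004,0,0,0,0],[0,0,0,0,0,0]]]';python3 bores.py
```

```text
time: 9.12
ee_pos: [0.5628, -0.0186, 0.0031]
orientation: [2.403, 2.022, -0.001]
force: [-1.0, -6.3, 2.1]
grip_width: 0.0001
grip_force: 2.7
time: 9.5
ee_pos: [0.563, -0.0177, 0.0031]
orientation: [2.404, 2.021, -0.003]
force: [-2.0, -8.3, 2.1]
grip_width: -0.0001
grip_force: 3.7
side 21 rail -0.0245 -0.0821
side 40 rail -0.0019 0.0128
side 41 rail -0.0024 0.041
side 46 rail -0.0023 0.069
side 50 rail -0.0025 0.0966
scene 33 rail 0.0252 -0.053
scene 35 rail 0.0019 0.0121
scene 39 rail 0.0019 0.0401
scene 40 rail 0.0016 0.0683
scene 41 rail 0.0018 0.0963
scene 29 rail 0.0041 0.132
tool rail -0.0001681093261167986 -0.011869959555962721 [-0.5 -7.   2.1]
```

```bash
python3 -m inch '[[[0.0007,0.004,0,0,0,0],[0.0007,0.004,0,0,0,0],[0.0007,0.004,0,0,0,0],[0.0007,0.004,0,0,0,0],[0,0,0,0,0,0],[0,0,0,0,0,0]]]';python3 bores.py
```

```text
time: 10.35
ee_pos: [0.563, -0.0177, 0.0031]
orientation: [2.405, 2.017, -0.008]
force: [-4.2, -15.8, 4.0]
grip_width: -0.0001
grip_force: 7.8
side 19 rail -0.0236 -0.0819
side 40 rail -0.0019 0.0128
side 41 rail -0.0024 0.041
side 45 rail -0.0023 0.0688
side 50 rail -0.0025 0.0966
scene 37 rail 0.025 -0.0529
scene 35 rail 0.0019 0.0121
scene 37 rail 0.002 0.0401
scene 40 rail 0.0017 0.0684
scene 42 rail 0.0018 0.0965
scene 26 rail 0.005 0.132
tool rail -0.00023845659975713725 -0.011922929774679469 [ -3.  -15.4   4.9]
```

Packed: force rises to 16 N with no more motion. I'll back off and lift.

```bash
python3 -m inch '[[[-0.005,-0.03,0,0,0,0],[-0.005,-0.03,0,0,0,0],[-0.005,-0.03,0,0,0,0],[-0.005,-0.03,0,0,0,0],[0,0,0.09,0,0,0],[0,0,0.09,0,0,0],[0,0,0.09,0,0,0],[0,0,0.09,0,0,0],[0,0,0,0,0,0],[0,0,0,0,0,0]]]';python3 bores.py; python3 - <<'E'
from h import *
p=r.sense()['ee_pos'];print(p)
o=np.array([.5652,-.0060]);u=np.array([.1704,.9854]);v=np.array([u[1],-u[0]])
t=o-.107*v-.010*u; print(t,(t-p[:2])/.25)
for n,b in(("scene",(240,140,280,180)),("side",(270,170,310,215))):
    c=r.read_camera(n);x0,y0,x1,y1=b;hsv=cv2.cvtColor(c["img"],cv2.COLOR_RGB2HSV)
    M=np.zeros(hsv.shape[:2],bool);M[y0:y1,x0:x1]=1
    for s,ct in blobs(M&(hsv[...,1]>150)&((hsv[...,0]<6)|(hsv[...,0]>174))&(hsv[...,2]>90),6,400):
        q=ray(c,ct,.048)[:2]-o;print(n,'knob',q@v,q@u)
E
```

```text
time: 11.7
ee_pos: [0.5585, -0.0415, 0.0923]
orientation: [-2.402, -2.024, 0.001]
force: [0.4, 1.0, 0.3]
grip_width: -0.0002
grip_force: 0.0
side 40 rail -0.0019 0.0128
side 41 rail -0.0024 0.041
side 46 rail -0.0023 0.069
side 50 rail -0.0025 0.0966
scene 36 rail 0.0017 0.0121
scene 38 rail 0.0019 0.0403
scene 41 rail 0.0016 0.0685
scene 41 rail 0.0018 0.0963
scene 31 rail 0.0038 0.1319
tool rail -0.0008181828546718612 -0.036118971011001186 [-0.3 -0.9 -0.6]
[ 0.55823943 -0.04145047  0.09189573]
[0.4580582 0.0023788] [-0.40072493  0.17531707]
scene knob -0.06503828424930885 -0.009930455252287196
side knob -0.06812696556412522 -0.01023762521011424
```

```bash
python3 -m inch '[[[-0.1,0.044,0,0,0,0],[-0.1,0.044,0,0,0,0],[-0.1,0.044,0,0,0,0],[-0.1,0.043,0,0,0,0],[0,0,0,0,0,0],[0,0,-0.074,0,0,0],[0,0,-0.074,0,0,0],[0,0,-0.074,0,0,0],[0,0,-0.074,0,0,0],[0,0,0,0,0,0],[0,0,0,0,0,0]]]';python3 - <<'E'
from h import *
c=r.read_camera('scene');d=r.read_camera('side')
a=cv2.resize(c["img"][100:200,180:280,::-1],None,fx=4,fy=4,interpolation=cv2.INTER_CUBIC)
b=cv2.resize(d["img"][130:230,250:350,::-1],None,fx=4,fy=4,interpolation=cv2.INTER_CUBIC)
o=np.hstack([a,b]);o=np.clip(255*(o/255.)**.5,0,255).astype(np.uint8);cv2.imwrite('pics/both5.png',o)
E
```

```text
time: 13.28
ee_pos: [0.4598, 0.002, 0.0193]
orientation: [2.403, 2.023, 0.001]
force: [-0.1, 0.2, -0.1]
grip_width: 0.0001
grip_force: 0.0
```

View pics/both5.png

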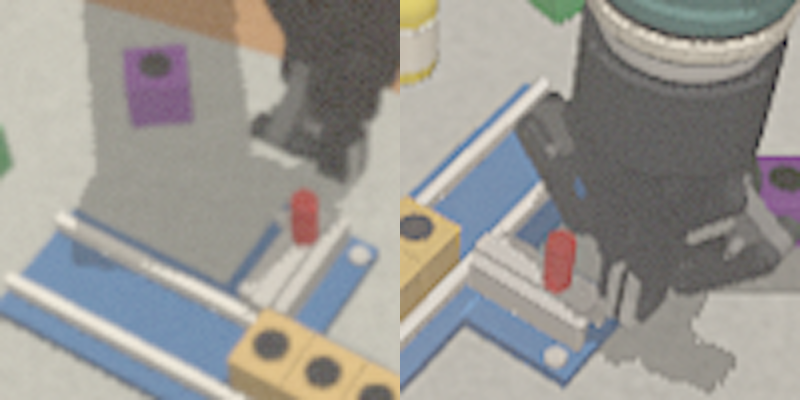

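The fingers stand behind the knob, on its -x side, and in line with it. Pushing along the rail's +x now.

```bash
cat >knob.py <<'E'
from h import *
o=np.array([.5652,-.0060]);u=np.array([.1704,.9854]);v=np.array([u[1],-u[0]])
for n,b in(("scene",(240,140,290,190)),("side",(250,170,310,215))):
    c=r.read_camera(n);x0,y0,x1,y1=b;hsv=cv2.cvtColor(c["img"],cv2.COLOR_RGB2HSV)
    M=np.zeros(hsv.shape[:2],bool);M[y0:y1,x0:x1]=1
    for s,ct in blobs(M&(hsv[...,1]>150)&((hsv[...,0]<6)|(hsv[...,0]>174))&(hsv[...,2]>90),6,400):
        q=ray(c,ct,.048)[:2]-o;print(n,'knob',s[4],(q@v).round(4),(q@u).round(4))
s=r.sense();q=s['ee_pos'][:2]-o;print('tool rail',q@v,q@u,s['force'].round(1))
E
python3 -m inch '[[[0.0118,-0.002,0,0,0,0],[0.0118,-0.002,0,0,0,0],[0.0118,-0.002,0,0,0,0],[0.0118,-0.002,0,0,0,0],[0.0118,-0.002,0,0,0,0],[0.0118,-0.002,0,0,0,0],[0.0118,-0.002,0,0,0,0],[0.0118,-0.002,0,0,0,0]]]'; python3 knob.py
```

```text
time: 14.38
ee_pos: [0.4822, -0.0017, 0.0189]
orientation: [-2.402, -2.024, 0.001]
force: [-2.6, 0.7, 0.8]
grip_width: 0.0001
grip_force: 1.1
scene knob 73 -0.0595 -0.0095
side knob 70 -0.0614 -0.0086
tool rail -0.08195504308751603 -0.009884790863287377 [-1.7 -0.6 -0.1]
```

```bash
python3 -m inch '[[[0.0118,-0.002,0,0,0,0],[0.0118,-0.002,0,0,0,0],[0.0118,-0.002,0,0,0,0],[0.0118,-0.002,0,0,0,0],[0.0118,-0.002,0,0,0,0],[0.0118,-0.002,0,0,0,0],[0.0118,-0.002,0,0,0,0],[0,0,0,0,0,0]]]'; python3 -m inch '[[[0.004,-0.0007,0,0,0,0],[0.004,-0.0007,0,0,0,0],[0.004,-0.0007,0,0,0,0],[0.004,-0.0007,0,0,0,0],[0.004,-0.0007,0,0,0,0],[0,0,0,0,0,0]]]';python3 knob.py
```

```text
time: 15.48
ee_pos: [0.5039, -0.0054, 0.019]
orientation: [2.402, 2.023, 0.001]
force: [-0.1, 0.1, -1.3]
grip_width: -0.0001
grip_force: 0.3
time: 16.23
ee_pos: [0.5069, -0.0059, 0.0189]
orientation: [-2.401, -2.023, 0.003]
force: [-6.6, 0.3, 2.7]
grip_width: -0.0003
grip_force: 3.1
scene knob 71 -0.0344 -0.0096
side knob 70 -0.0372 -0.0078
tool rail -0.05750352611263985 -0.009831374850745474 [-6.2  0.7  3.8]
```

```bash
python3 -m inch '[[[0.004,-0.0007,0,0,0,0],[0.004,-0.0007,0,0,0,0],[0,0,0,0,0,0]]]';python3 knob.py; python3 -m inch '[[[-0.03,0.005,0,0,0,0],[-0.04,0.007,0,0,0,0],[-0.04,0.007,0,0,0,0],[-0.04,0.007,0,0,0,0],[0,0,0.1,0,0,0],[0,0,0.1,0,0,0],[0,0,0.1,0,0,0],[0,0,0.1,0,0,0],[0,0,0.1,0,0,0],[0,0,0,0,0,0],[0,0,0,0,0,0]]]';python3 knob.py;python3 bores.py;python3 -c "
from h import *
crop(r.read_camera('side'),190,140,320,255,5,'pics/side6.png')"
```

```text
time: 16.7
ee_pos: [0.5069, -0.0059, 0.0188]
orientation: [-2.399, -2.021, 0.008]
force: [-11.1, 1.4, 8.6]
grip_width: -0.0001
grip_force: 5.5
scene knob 66 -0.0336 -0.0092
side knob 66 -0.0371 -0.0075
tool rail -0.05746765296033062 -0.0098544742357432 [-10.8   2.3   8.6]
time: 18.18
ee_pos: [0.4721, 0.0, 0.1434]
orientation: [-2.402, -2.024, 0.001]
force: [-0.3, 0.7, -1.0]
grip_width: 0.0
grip_force: 0.0
scene knob 80 -0.0357 -0.0106
side knob 97 -0.0377 -0.0099
tool rail -0.0929055683807258 -0.009966416891384574 [ 0.8 -0.1 -0.1]
side 40 rail -0.0019 0.0128
side 41 rail -0.0024 0.041
side 45 rail -0.0023 0.0688
side 50 rail -0.0025 0.0966
scene 36 rail 0.0018 0.0123
scene 40 rail 0.0018 0.0402
scene 41 rail 0.0016 0.0685
scene 42 rail 0.0019 0.0964
scene 34 rail 0.0035 0.132
tool rail -0.0926995325390252 -0.00992762138033361 [-0.3 -0.5 -0.6]
```

View pics/side6.png

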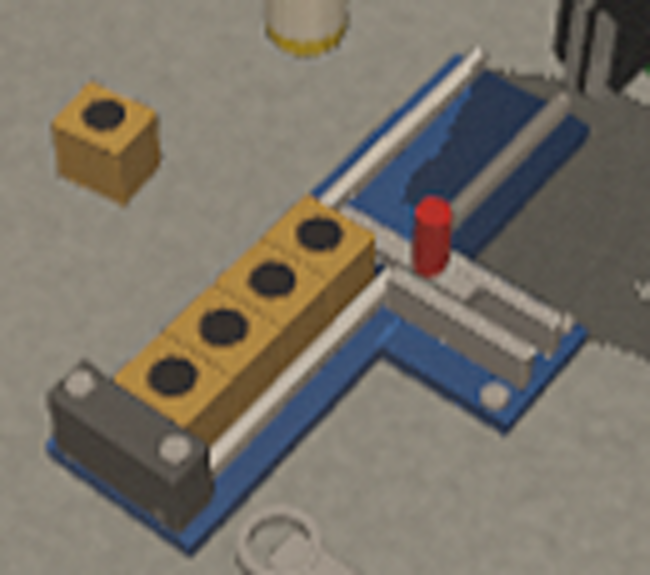

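The row is packed against the stop, and the knob (432,235) is fully in with the bolt behind the last spacer. The arm is clear, so I'm handing in.

```bash
python3 -c "from plant import r;print(r.close_job())"
```

```text
the job is handed in; nothing more can be done
None
```

The four spacers are packed against the end stop, the bolt is pushed fully in behind them, and the job was handed in with the arm clear; no verdict came back. The fingertips stood about 38 mm higher than `r.tip_reach` implied, so I set tool heights from the camera images.

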